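# Check the tick dish over the camera and put it away

## Robot

A 6-joint arm with a two-finger parallel gripper is mounted at the origin on the work surface. World frame = base frame: x ahead of the robot, y to its left, z up, the work surface at z = 0. Lengths are in m, angles in rad, forces in N, time in s.
With the tool pointing down it reaches from about 0.375 to 0.9 m from the base axis. Payload 3.1 kg.
Tool frame: the origin (TCP) lies between the finger pads; the fingertips stand 17 mm ahead of it and the grasp point (between the pads) lies 2 mm behind it; z points along the fingers, y is the line along which they close (so a half turn about z gives the same grasp; the last joint's range is limited). The gripper opens to 85 mm and grips with 20 to 120 N. Pads are 22 mm wide; open, the fingers measure 114 mm over their backs; the gripper's body (76 mm by 85 mm) begins 54 mm behind the grasp point. The pads swing forward as they close: fully open they stand 13 mm farther back than shut.
Start: joints at [-1.325, 0.527, 1.433, -0, 1.181, -0.178], TCP at [0.258, -0.569, 0.248] pointing down, gripper open.
Joint ranges: [-3.08, 3.08], [-0.75, 2.2], [0.22, 2.44], [-1.43, 4.57], [0, 2.65], [-2.85, 2.85]. Speed limits (rad/s): [2.79, 2.79, 3.14, 3.14, 3.14, 3.14].

## Interface

Orientations are given as a unit quaternion [x, y, z, w].
In Python, from station import sense, vision, order gives the robot as it stands.
- The arm moves only by the shell command python3 -m crank 'ROWS' [OPENING] [FORCE]. ROWS is JSON, a list of rows, each an object with "dp": the shift along the world's x, y, z in units of 30 mm (1.0 is 30 mm), a list of three; "angular": the turn, a rotation vector about the world's x, y, z in degrees, a list of three. In form: [{"dp": [dx, dy, dz], "angular": [ax, ay, az]}, ...]. A call has 1 to 20 rows; each row shifts and turns the commanded pose from where the row before left it; what a row does not reach is not made up. A row lasts 1/10 s, in which the tool goes at most 50 mm and 8.59 degrees, less where a joint would pass 70% of its speed; a pose out of reach is approached as far as the arm can. A call is refused whole if a number of a shift passes 1 or a number of a turn 8.59, either way. A call with a gripper value outside its range is refused whole. OPENING is the closure, from 0 (fully open) to 1 (shut), set as the call begins (- or left out, the last holds). The fingers move at their own pace and stop on an object; FORCE is the grip in N (left out, the last holds). Time passes only in rows, so rows that do not move let the fingers close. It gives the time, the measured TCP pose, the force, the opening and the grip force at its end, in the units of the state.
- sense(): the state, without advancing time (a new reading comes with each control period).
- vision.snapshot(name): name is "side" or "top"; returns a dict with "image" (420x560x3 uint8, blue, green, red), "range_z" (420x560 float32, m along the optical axis (not along the pixel's ray), 0 where there is no reading), "mtx" (3x3 intrinsics, pixels), "pose" (4x4, takes a point from camera to world coordinates). Camera axes: x right, y down, z forward; pixel columns grow to the right and rows downward; lengths in m; the calibration is good to about 2 mm. A picture is of the moment at which its call begins.
- order.sign_off(): hands the job in; it is judged then, once.
The state is a dict: "t": time; "q": joint angles; "qd": joint speeds; "tau": joint torques, N m; "tcp_pos": TCP position; "tool_rot": TCP orientation; "force": force on the tool from outside, world axes, zero at the start; "ft_torque": the same for the moment, N m; "finger_gap": opening from 0.0 (shut) to 1.0 (fully open); "gripper_force": force on a finger pad.
Only numpy, scipy, OpenCV 4.12 (cv2) and the standard library are available. Lean on these libraries where they do the work, as an engineer would, in place of code of your own. Each camera call takes 0.05 s, during which the arm holds its last target. There are 200 camera calls.

## Task

Pick up the specimen dish with the yellow lid and hold it level and still above the upward-looking camera for about two seconds, centred between the two orange pointers, at their height and with its long side running from pointer to pointer. Then set it gently down, flat and lid up, in the pull-out tray, let go, and push the tray fully home. Leave the blue-lidded dish and the other things on the bench and riser where they are.

Things in the scene. Friction and masses are not known exactly. Their poses are not given: they have to be found in the camera images.
- yellow_dish: closed flat specimen dish, clear base and yellow-framed lid with a clear window, 110 long x 60 wide x 20 mm high, about 120 g, rigid and shut; origin at the centre of its underside, x along its length, y across its width, z up through the lid
- yellow_dish_mid (a point): centre of the yellow-lidded dish (10 mm above its underside), same axes as the dish
- blue_dish: the same kind of dish with a blue-framed lid (110 x 60 x 20 mm), to be left alone; origin at the centre of its underside, x along its length
- viewer: fixed upward-looking camera: black base 110 (x) x 230 (y) x 26 mm, grey turret 68 mm across, lens top 62 mm above the bench; at y = +-100 mm a 12 mm steel post, 170 mm tall, carries an 8 mm thick orange pointer aimed inwards at 170 mm height; tips 152 mm apart. Origin at the centre of the underside, y from pointer to pointer, z up
- view_mark (a point): the viewing mark: the point midway between the two orange pointer tips, 170 mm above the bench, where the dish's centre belongs; same axes as the viewer (y from pointer to pointer)
- riser: fixed low wooden riser, 300 deep (x) x 280 wide (y) x 85 mm high, holding the pull-out tray; its carcass's front edge is 135 mm from the origin towards -x; origin at the centre of its underside, x away from its front, z up
- riser_drawer0 (a joint): how far the tray is pulled out, m: 0 fully home, grows as it comes out towards the riser's -x, stop at about 0.21; it starts pulled out about halfway
- tray_floor (a point): centre of the tray's inner floor, 22 mm above the bench, moving with the tray; x away from its front, y across. The floor spans +-127 mm in x, +-119 mm in y; side walls rise 41 mm, the wooden front 51 mm above the floor; the front's outer face is 148 mm from here towards -x. What is under the riser's top is covered
- riser_drawer0_handle (a point): middle of the tray's steel bar handle, 120 mm long across (y), 11 mm thick, 47 mm above the bench and about 35 mm out from the tray's front; moves with the tray
- jar: clear glass jar with a closed steel screw lid, 76 mm diameter x 110 mm, on the riser's top towards the back; origin at the centre of its underside
- polish_tin: green round tin, 80 mm diameter x 27 mm, on the riser's top towards the back; origin at the centre of its underside
- boot_brush: black boot brush with rubber bristles and an orange handle end, 200 x 57 x 54 mm, bristles down; origin under its middle, x along its length
- carabiner: red metal carabiner lying flat, 105 x 65 x 10 mm; origin under its middle
- tick_remover: white plastic forked tick remover lying flat, 110 x 24 x 8 mm; origin under its middle, x along its length
There are look-alikes about, which are no part of the job. What is shaped like the yellow_dish but pink is not meant.

How it is judged:
By the outcome, as a careful person would: the job done as asked, in the order asked, and still so for the second after the job is handed in, with the robot touching nothing.
It also fails if it takes over 69 s, if anything falls off the work surface, if the arm or the gripper's body presses on something with over 40 N, if the wrist force passes 120 N, or if a joint passes its speed limit or range.

## Working session

There is one attempt and no reset: what is moved stays moved. The work goes in short steps, Python scripts to look and compute and a shell command to move; the robot and the scene stay as the last step left them, time stands still between calls to the robot, and variables do not carry over. Pictures are saved under pics/ and viewed, at most 11 in all, crops included, and the job is handed in when it is done.

```bash
mkdir -p pics; ls
python3 - <<'E'
from station import sense, vision
import cv2,numpy as np
for n in("side","top"):
    s=vision.snapshot(n); cv2.imwrite(f"pics/{n}0.png",s["image"]); np.savez(f"{n}0.npz",**s)
    print(n,s["mtx"].round(1).tolist(),s["pose"].round(3).tolist())
print(sense())
E
```

```text
pics
side [[436.1, 0.0, 276.2], [0.0, 436.1, 214.0], [0.0, 0.0, 1.0]] [[-0.875, -0.348, 0.336, 0.079], [-0.484, 0.629, -0.608, 0.723], [-0.0, -0.695, -0.719, 1.087], [0.0, 0.0, 0.0, 1.0]]
top [[531.4, 0.0, 278.8], [0.0, 531.4, 209.5], [0.0, 0.0, 1.0]] [[-0.007, -0.997, 0.081, 0.393], [-1.0, 0.007, 0.004, -0.118], [-0.005, -0.081, -0.997, 1.717], [0.0, 0.0, 0.0, 1.0]]
{'t': 0.1, 'q': array([-1.32448227e+00,  5.28386379e-01,  1.43378967e+00,  1.95042997e-05,
        1.18140367e+00, -1.78489501e-01]), 'qd': array([-3.12678653e-04, -3.32923065e-03, -2.60942758e-03,  6.58934753e-04,
        7.77513952e-05,  2.07949033e-04]), 'tau': array([-8.45381851e-05, -4.43304527e+01, -1.78587377e+01, -1.18114808e-04,
        3.89904308e-03,  1.95861247e-05]), 'tcp_pos': array([ 0.25747287, -0.56882332,  0.24741842]), 'tool_rot': array([ 9.77527720e-01,  2.10804576e-01, -2.46731334e-05, -9.93263415e-04]), 'force': array([ 0.34108179, -0.49317991,  0.02710917]), 'ft_torque': array([ 0.03639824, -0.03295829, -0.00674781]), 'gripper_force': 0.0, 'finger_gap': 1.0016398132528996}
```

View pics/side0.png

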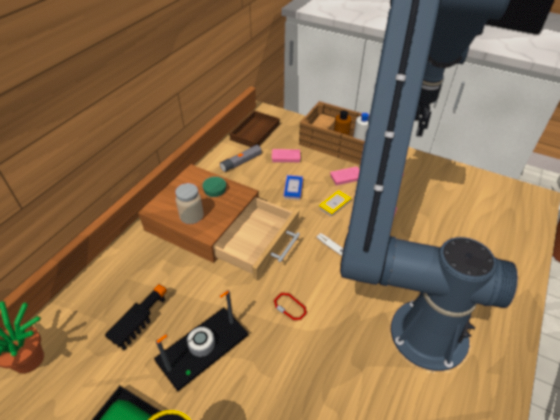

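View pics/top0.png

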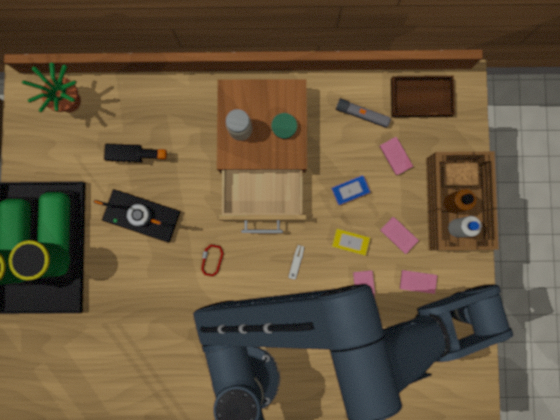

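```bash
cat > h.py <<'E'
import numpy as np,cv2
def world(s):
    K,T=s["mtx"],s["pose"];v,u=np.indices(s["range_z"].shape);z=s["range_z"]
    P=np.stack([(u-K[0,2])/K[0,0]*z,(v-K[1,2])/K[1,1]*z,z],-1)
    return P@T[:3,:3].T+T[:3,3]
def ray(s,uv,h):
    K,T=s["mtx"],s["pose"];uv=np.atleast_2d(uv).astype(float)
    d=np.c_[(uv-K[:2,2][None])/[K[0,0],K[1,1]],np.ones(len(uv))]@T[:3,:3].T
    return T[:3,3]+d*((h-T[2,3])/d[:,2])[:,None]
def rect(s,m,h,n=1,minA=20):
    cs=sorted(cv2.findContours(m.astype(np.uint8),cv2.RETR_EXTERNAL,cv2.CHAIN_APPROX_NONE)[0],key=cv2.contourArea)[::-1][:n]
    out=[]
    for c in cs:
        p=ray(s,c[:,0],h)[:,:2].astype(np.float32)
        r=cv2.minAreaRect(p*1000);b=cv2.boxPoints(r)
        e=max([b[1]-b[0],b[2]-b[1]],key=np.linalg.norm)
        out.append((np.round(r[0],1),np.round(r[1],1),round(float(np.degrees(np.arctan2(e[1],e[0]))),1),cv2.boundingRect(c)))
    return out
def hsv(s,lo,hi): return cv2.inRange(cv2.cvtColor(s["image"],cv2.COLOR_BGR2HSV),lo,hi)>0
E
python3 - <<'E'
from h import *
for n in("top","side"):
    s=dict(np.load(f"{n}0.npz")); W=world(s); z=W[...,2]
    v,u=np.indices(z.shape)
    print(n,"yellow",rect(s,hsv(s,(22,150,120),(34,255,255)),.02,4))
    print("blue",rect(s,hsv(s,(105,150,80),(125,255,255)),.02,1))
    print("orange",rect(s,hsv(s,(5,180,120),(17,255,255)),.17,6))
    for a,b in((.078,.092),(.066,.077),(.038,.058),(.014,.034),(.16,.18)):
        print(a,b,rect(s,(z>a)&(z<b),(a+b)/2,4))
s=dict(np.load("top0.npz"));W=world(s)
print((W[165:240:1,262]*1000).round().astype(int)[:,[0,2]].tolist())
print((W[200,215:312]*1000).round().astype(int)[:,[1,2]].tolist())
im=cv2.resize(s["image"][170:260,80:320],None,fx=3.3,fy=3.3,interpolation=cv2.INTER_CUBIC);cv2.imwrite("pics/c1.png",im)
E
```

```text
top yellow [(array([376.4, 688.6]), array([119.4, 121.6]), -44.4, (9, 241, 39, 39)), (array([ 426.7, -339.4]), array([114.7,  63.1]), 74.5, (332, 228, 39, 28)), (array([355.7, 773.3]), array([60.2,  9.6]), 2.0, (0, 257, 4, 20))]
blue [(array([ 593.2, -341.4]), array([ 54.4, 104.5]), -68.5, (333, 177, 36, 27))]
orange [(array([688.7, 233.4]), array([20.7, 23.9]), -0.4, (158, 149, 8, 9)), (array([486.7, 249.1]), array([21. ,  6.5]), 63.2, (152, 220, 8, 4)), (array([ 809.2, -360.9]), array([10.5,  8.5]), 44.7, (360, 110, 5, 4)), (array([544.8, 417.8]), array([17.8,  5.9]), 89.6, (95, 201, 7, 3)), (array([334.4,  79.4]), array([ 7.2, 25.7]), -67.2, (209, 271, 9, 5)), (array([414.8,  85. ]), array([9.1, 2.6]), 63.2, (210, 245, 4, 2))]
0.078 0.092 [(array([795. , -58.1]), array([279.5, 285.8]), -0.5, (216, 79, 91, 91)), (array([490.5, 588. ]), array([189.6,  86.5]), 1.5, (38, 192, 29, 62)), (array([488.2, 708.2]), array([153.6,  80.5]), 2.0, (0, 199, 27, 51)), (array([ 632. , -675.8]), array([99.8, 68.6]), 89.6, (445, 163, 33, 23))]
0.066 0.077 [(array([507.1, -57.3]), array([270.1,  18.7]
[... 4672 characters left out ...]
22, 22], [-25, 22], [-28, 20], [-32, 22], [-35, 21], [-38, 17], [-41, 18], [-45, 27], [-47, 12], [-51, 23], [-54, 13], [-57, 26], [-61, 21], [-64, 18], [-67, 17], [-70, 24], [-73, 25], [-76, 10], [-80, 22], [-83, 25], [-86, 22], [-89, 22], [-93, 27], [-96, 23], [-99, 23], [-102, 28], [-105, 24], [-109, 19], [-112, 25], [-115, 26], [-118, 24], [-121, 25], [-125, 25], [-128, 20], [-131, 19], [-134, 18], [-138, 17], [-141, 17], [-144, 14], [-147, 21], [-150, 22], [-153, 25], [-157, 21], [-160, 22], [-163, 27], [-166, 26], [-170, 12], [-173, 25], [-176, 30], [-178, 59], [-181, 63], [-187, -3], [-190, -1], [-193, 3], [-196, -1], [-200, -6], [-202, 4], [-206, -3], [-209, 1], [-212, -1], [-215, 9]]
```

View pics/c1.png

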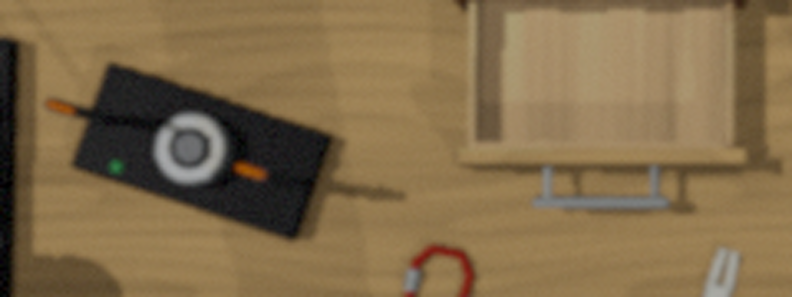

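```bash
python3 -m crank '[{"dp":[0.469,0.640,-0.4],"angular":[0,0,4.18]},{"dp":[0.469,0.640,-0.4],"angular":[0,0,4.18]},{"dp":[0.469,0.640,-0.4],"angular":[0,0,4.18]},{"dp":[0.469,0.640,-0.4],"angular":[0,0,4.18]},{"dp":[0.469,0.640,-0.4],"angular":[0,0,4.18]},{"dp":[0.469,0.640,-0.4],"angular":[0,0,4.18]},{"dp":[0.469,0.640,-0.4],"angular":[0,0,4.18]},{"dp":[0.469,0.640,-0.4],"angular":[0,0,4.18]},{"dp":[0.469,0.640,-0.4],"angular":[0,0,4.18]},{"dp":[0.469,0.640,-0.4],"angular":[0,0,4.18]},{"dp":[0.469,0.640,-0.4],"angular":[0,0,4.18]},{"dp":[0.469,0.640,-0.4],"angular":[0,0,4.18]},{"dp":[0,0,0],"angular":[0,0,0]},{"dp":[0,0,0],"angular":[0,0,0]},{"dp":[0,0,0],"angular":[0,0,0]}]' 0
python3 - <<'E'
from h import *
from station import sense,vision
from scipy.spatial.transform import Rotation as R
st=sense();print(st["t"],st["tcp_pos"],R.from_quat(st["tool_rot"]).as_matrix().round(3).tolist())
S={n:dict(np.load(f"{n}0.npz")) for n in("top","side")}
# orange pointers triangulated from both views
P={n:S[n]["pose"] for n in S}
def cen(s,box):
    m=hsv(s,(3,150,100),(18,255,255)); x,y,w,h=box
    p=np.argwhere(m[y:y+h,x:x+w])[:,::-1]+[x,y]; return p.mean(0),len(p)
B={"top":[(148,214,16,14),(90,196,16,12)],"side":[(217,287,16,14),(152,333,18,14)]}
M={n:S[n]["mtx"]@np.linalg.inv(S[n]["pose"])[:3] for n in S}
for i in(0,1):
    a,b=cen(S["top"],B["top"][i]),cen(S["side"],B["side"][i])
    X=cv2.triangulatePoints(M["top"],M["side"],a[0],b[0])[:,0];print(a,b,X[:3]/X[3],ray(S["top"],a[0],.17),ray(S["side"],b[0],.17))
for n in S:
    s=vision.snapshot(n); np.savez(f"{n}1.npz",**s); print(rect(s,hsv(s,(22,150,120),(34,255,255)),.02,2))
    cv2.imwrite(f"pics/{n}1.png",cv2.resize(s["image"][150:300,250:450],None,fx=3,fy=3))
E
```

```text
t: 1.6
tcp_pos: [0.4265, -0.3401, 0.1047]
tool_rot: [0.796, 0.605, -0.0, 0.001]
force: [-0.7, -0.5, 0.8]
finger_gap: 0.995
gripper_force: 0.0
1.6 [ 0.42646099 -0.34009747  0.10469127] [[0.268, 0.963, 0.001], [0.963, -0.268, -0.001], [-0.001, 0.001, -1.0]]
(array([155.32, 221.44]), 25) (array([223.55769231, 293.88461538]), 52) [0.48805822 0.25026533 0.16772274] [[0.48661291 0.2490321  0.17      ]] [[0.48911328 0.25219317 0.17      ]]
(array([ 97.72413793, 201.93103448]), 29) (array([161.67142857, 337.91428571]), 70) [0.54607332 0.41960902 0.168736  ] [[0.54505176 0.4186108  0.17      ]] [[0.54691992 0.42056016 0.17      ]]
[(array([376.4, 688.6]), array([119.4, 121.6]), -44.4, (9, 241, 39, 39)), (array([ 453. , -294.5]), array([22.5, 49.8]), -45.7, (333, 229, 12, 13))]
[(array([480.7, 515.8]), array([98.3, 22.7]), 28.9, (148, 409, 43, 11)), (array([ 448.6, -309.1]), array([54.7, 99.7]), -63.7, (319, 194, 17, 21))]
```

View pics/side1.png

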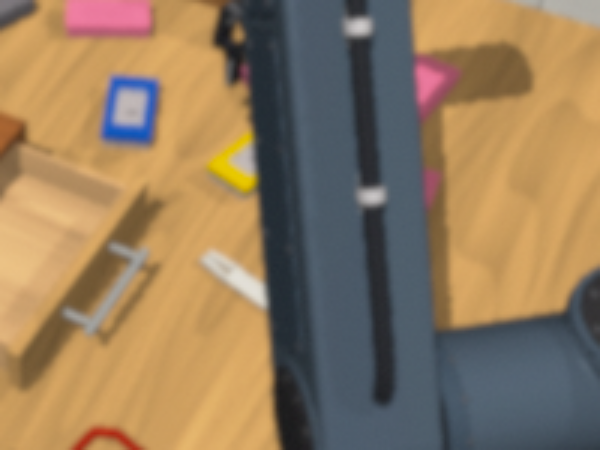

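```bash
python3 -m crank '[{"dp":[0.03,0.05,-0.35],"angular":[0,0,0]},{"dp":[0,0,-0.4],"angular":[0,0,0]},{"dp":[0,0,-0.4],"angular":[0,0,0]},{"dp":[0,0,-0.4],"angular":[0,0,0]},{"dp":[0,0,-0.4],"angular":[0,0,0]},{"dp":[0,0,-0.3],"angular":[0,0,0]},{"dp":[0,0,-0.25],"angular":[0,0,0]},{"dp":[0,0,-0.2],"angular":[0,0,0]},{"dp":[0,0,-0.1],"angular":[0,0,0]},{"dp":[0,0,0],"angular":[0,0,0]},{"dp":[0,0,0],"angular":[0,0,0]}]'
python3 -m crank '[{"dp":[0,0,0],"angular":[0,0,0]},{"dp":[0,0,0],"angular":[0,0,0]},{"dp":[0,0,0],"angular":[0,0,0]},{"dp":[0,0,0],"angular":[0,0,0]},{"dp":[0,0,0],"angular":[0,0,0]},{"dp":[0,0,0],"angular":[0,0,0]},{"dp":[0,0,0],"angular":[0,0,0]},{"dp":[0,0,0],"angular":[0,0,0]},{"dp":[0,0,0],"angular":[0,0,0]},{"dp":[0,0,0],"angular":[0,0,0]}]' 1 40
```

```text
t: 2.8
tcp_pos: [0.4275, -0.3377, 0.0206]
tool_rot: [0.796, 0.605, 0.0, 0.0]
force: [0.5, -0.2, -0.5]
finger_gap: 0.997
gripper_force: 0.0
t: 3.8
tcp_pos: [0.4276, -0.3378, 0.0211]
tool_rot: [0.796, 0.605, 0.0, 0.001]
force: [-0.0, 0.3, 5.9]
finger_gap: 0.689
gripper_force: 44.0
```

```bash
python3 -m crank '[{"dp":[0,0,0.1],"angular":[0,0,0]},{"dp":[0,0,0.3],"angular":[0,0,0]},{"dp":[0,0,0.6],"angular":[0,0,0]},{"dp":[0,0,0.8],"angular":[0,0,0]},{"dp":[0,0,0.8],"angular":[0,0,0]},{"dp":[0,0,0.8],"angular":[0,0,0]},{"dp":[0,0,0.8],"angular":[0,0,0]},{"dp":[0,0,0.8],"angular":[0,0,0]},{"dp":[0,0,0.8],"angular":[0,0,0]},{"dp":[0,0,0.8],"angular":[0,0,0]},{"dp":[0,0,0.7],"angular":[0,0,0]},{"dp":[0,0,0.4],"angular":[0,0,0]},{"dp":[0,0,0.2],"angular":[0,0,0]},{"dp":[0,0,0],"angular":[0,0,0]}]'
python3 - <<'E'
from h import *
from station import vision
s=vision.snapshot("side")
cv2.imwrite("pics/side2.png",cv2.resize(s["image"][60:260,220:460],None,fx=3,fy=3))
E
```

```text
t: 5.2
tcp_pos: [0.4273, -0.3375, 0.2577]
tool_rot: [0.796, 0.605, 0.0, 0.0]
force: [0.3, 0.4, -1.6]
finger_gap: 0.691
gripper_force: 43.4
```

View pics/side2.png

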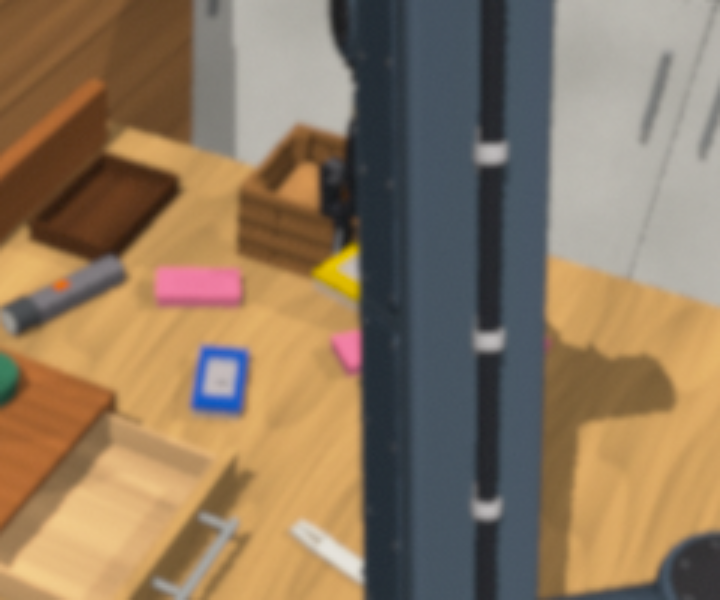

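```bash
python3 -m crank '[{"dp":[0.04,0.3,0],"angular":[0,0,-0.17]},{"dp":[0.067,0.5,0],"angular":[0,0,-0.17]},{"dp":[0.107,0.8,0],"angular":[0,0,-0.17]},{"dp":[0.107,0.8,0],"angular":[0,0,-0.17]},{"dp":[0.107,0.8,0],"angular":[0,0,-0.17]},{"dp":[0.107,0.8,0],"angular":[0,0,-0.17]},{"dp":[0.107,0.8,0],"angular":[0,0,-0.17]},{"dp":[0.107,0.8,0],"angular":[0,0,-0.17]},{"dp":[0.107,0.8,0],"angular":[0,0,-0.17]},{"dp":[0.107,0.8,0],"angular":[0,0,-0.17]},{"dp":[0.107,0.8,0],"angular":[0,0,-0.17]},{"dp":[0.107,0.8,0],"angular":[0,0,-0.17]},{"dp":[0.107,0.8,0],"angular":[0,0,-0.17]},{"dp":[0.107,0.8,0],"angular":[0,0,-0.17]},{"dp":[0.107,0.8,0],"angular":[0,0,-0.17]},{"dp":[0.107,0.8,0],"angular":[0,0,-0.17]},{"dp":[0.107,0.8,0],"angular":[0,0,-0.17]},{"dp":[0.107,0.8,0],"angular":[0,0,-0.17]},{"dp":[0.107,0.8,0],"angular":[0,0,-0.17]},{"dp":[0.107,0.8,0],"angular":[0,0,-0.17]}]'
python3 -m crank '[{"dp":[0.107,0.8,0],"angular":[0,0,0]},{"dp":[0.107,0.8,0],"angular":[0,0,0]},{"dp":[0.107,0.8,0],"angular":[0,0,0]},{"dp":[0.107,0.8,0],"angular":[0,0,0]},{"dp":[0.107,0.8,0],"angular":[0,0,0]},{"dp":[0.107,0.8,0],"angular":[0,0,0]},{"dp":[0.107,0.8,0],"angular":[0,0,0]},{"dp":[0.1,0.7,0],"angular":[0,0,0]},{"dp":[0.067,0.5,0],"angular":[0,0,0]},{"dp":[0.04,0.3,0],"angular":[0,0,0]},{"dp":[0.02,0.15,0],"angular":[0,0,0]},{"dp":[0,0,0],"angular":[0,0,0]},{"dp":[0,0,0],"angular":[0,0,0]},{"dp":[0,0,0],"angular":[0,0,0]}]'
cat > look.py <<'E'
import sys
from h import *
from station import vision,sense
from scipy.spatial.transform import Rotation as R
st=sense();M=R.from_quat(st["tool_rot"]).as_matrix();print(st["t"],st["tcp_pos"].round(4),"xang",np.degrees(np.arctan2(M[1,0],M[0,0])).round(2),"z",M[:,2].round(4))
for n in("top","side"):
    s=vision.snapshot(n); np.savez(f"{n}_{sys.argv[1]}.npz",**s)
    for r in rect(s,hsv(s,(22,150,100),(34,255,255)),float(sys.argv[2]),4): print(n,*r)
a,b=[np.load(f"{n}_{sys.argv[1]}.npz")["image"][160:400,60:320] if n=="top" else np.load(f"{n}_{sys.argv[1]}.npz")["image"][180:420,100:360] for n in("top","side")]
cv2.imwrite(f"pics/{sys.argv[1]}.png",cv2.resize(np.hstack([a,b]),(780,360),interpolation=cv2.INTER_CUBIC))
E
python3 look.py v .19
```

```text
t: 7.25
tcp_pos: [0.4869, 0.1205, 0.2566]
tool_rot: [0.813, 0.582, -0.001, -0.001]
force: [-0.1, -0.1, -1.6]
finger_gap: 0.687
gripper_force: 43.4
t: 8.65
tcp_pos: [0.5176, 0.3352, 0.2573]
tool_rot: [0.814, 0.581, -0.0, 0.0]
force: [0.2, -0.6, -0.4]
finger_gap: 0.689
gripper_force: 43.4
8.65 [0.5176 0.3352 0.2573] xang 71.04 z [-3.e-04 -4.e-04 -1.e+00]
top [377.4 608.4] [110.1 108.5] 89.6 (9, 241, 39, 39)
top [513.3 327.7] [57.6 60.9] -18.7 (115, 200, 24, 25)
top [358. 684.] [57.   8.6] 2.0 (0, 257, 4, 21)
side [562.4 335.2] [63.1 71.6] -19.7 (160, 287, 32, 33)
side [415.8 548.4] [84.6 19.1] 28.9 (148, 409, 44, 11)
side [534.1 260.6] [26.7 69.6] -29.2 (196, 275, 20, 23)
side [889.8 518.1] [0. 0.] 0.0 (21, 303, 1, 1)
```

View pics/v.png

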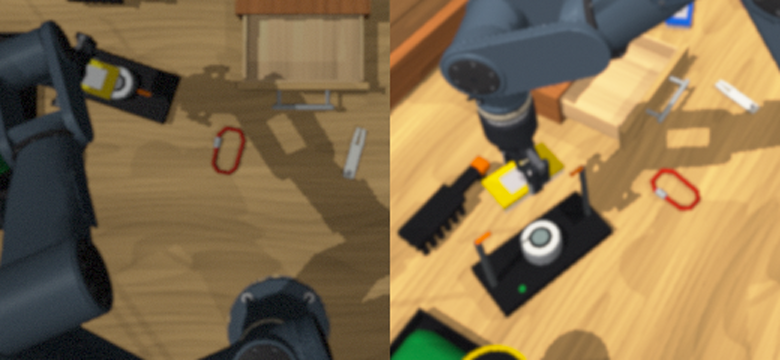

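```bash
python3 -m crank '[{"dp":[0,0,-0.2],"angular":[0,0,0]},{"dp":[0,0,-0.4],"angular":[0,0,0]},{"dp":[0,0,-0.5],"angular":[0,0,0]},{"dp":[0,0,-0.5],"angular":[0,0,0]},{"dp":[0,0,-0.4],"angular":[0,0,0]},{"dp":[0,0,-0.3],"angular":[0,0,0]},{"dp":[0,0,-0.15],"angular":[0,0,0]},{"dp":[0,0,-0.09],"angular":[0,0,0]},{"dp":[0,0,0],"angular":[0,0,0]},{"dp":[0,0,0],"angular":[0,0,0]},{"dp":[0,0,0],"angular":[0,0,0]}]'
python3 look.py w .18
python3 - <<'E'
from h import *
s=dict(np.load("side_w.npz"));m=hsv(s,(22,130,90),(34,255,255))
m[:,:150]=0;m[405:]=0;m[:,260:]=0;m[:270]=0
p=np.argwhere(m)[:,::-1]
r=cv2.minAreaRect((ray(s,p,.18)[:,:2]*1000).astype(np.float32));print(r)
print("along/across viewer axes rel. side-view pointer mid:",[ (np.array(r[0])-[518.0,336.4])@np.array(a) for a in([np.cos(1.241),np.sin(1.241)],[np.sin(1.241),-np.cos(1.241)])])
cv2.imwrite("pics/w2.png",cv2.resize(s["image"][270:400,140:270],(600,600),interpolation=cv2.INTER_CUBIC))
E
```

```text
t: 9.85
tcp_pos: [0.518, 0.3361, 0.1818]
tool_rot: [0.814, 0.581, 0.001, 0.0]
force: [-0.7, 0.5, -1.0]
finger_gap: 0.689
gripper_force: 43.4
9.85 [0.518  0.3361 0.1818] xang 71.1 z [ 1.3e-03  5.0e-04 -1.0e+00]
top [377.3 613.2] [110.7 109.2] 89.6 (9, 241, 39, 39)
top [507.9 309.4] [54.9 58.4] -19.9 (123, 202, 23, 24)
top [357.8 689.2] [57.4  8.7] 2.0 (0, 257, 4, 21)
side [526.9 364.6] [57.6 66.5] -19.5 (166, 305, 31, 32)
side [420.4 546.9] [83.6 19.3] 28.9 (148, 409, 43, 11)
side [501.1 295.8] [25.6 62.1] -26.4 (200, 294, 20, 21)
side [923.4 539. ] [0. 0.] 0.0 (6, 306, 1, 1)
((518.111328125, 338.8245544433594), (112.03841400146484, 67.20134735107422), 70.4399185180664)
along/across viewer axes rel. side-view pointer mid: [np.float64(2.329944788846965), np.float64(-0.6798643108405436)]
```

View pics/w2.png

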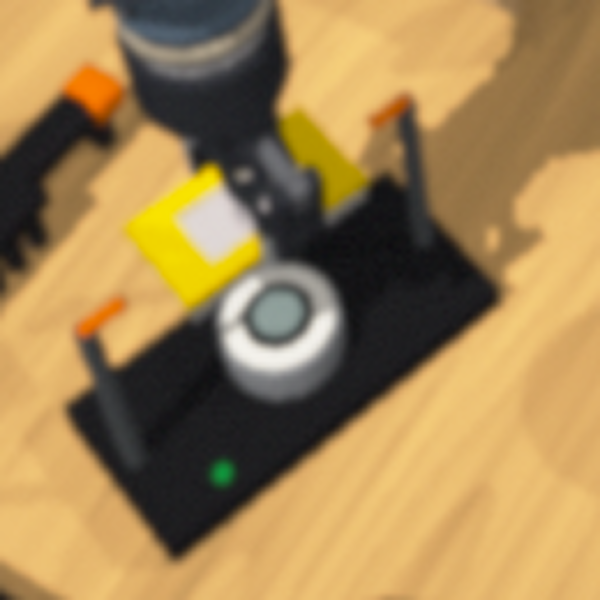

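```bash
python3 -m crank '[{"dp":[-0.02,-0.05,-0.02],"angular":[0,0,0]},{"dp":[0,0,0],"angular":[0,0,0]},{"dp":[0,0,0],"angular":[0,0,0]},{"dp":[0,0,0],"angular":[0,0,0]},{"dp":[0,0,0],"angular":[0,0,0]},{"dp":[0,0,0],"angular":[0,0,0]},{"dp":[0,0,0],"angular":[0,0,0]},{"dp":[0,0,0],"angular":[0,0,0]},{"dp":[0,0,0],"angular":[0,0,0]},{"dp":[0,0,0],"angular":[0,0,0]},{"dp":[0,0,0],"angular":[0,0,0]},{"dp":[0,0,0],"angular":[0,0,0]},{"dp":[0,0,0],"angular":[0,0,0]},{"dp":[0,0,0],"angular":[0,0,0]},{"dp":[0,0,0],"angular":[0,0,0]},{"dp":[0,0,0],"angular":[0,0,0]},{"dp":[0,0,0],"angular":[0,0,0]},{"dp":[0,0,0],"angular":[0,0,0]},{"dp":[0,0,0],"angular":[0,0,0]},{"dp":[0,0,0],"angular":[0,0,0]}]'
python3 -m crank '[{"dp":[0,0,0],"angular":[0,0,0]},{"dp":[0,0,0],"angular":[0,0,0]},{"dp":[0,0,0],"angular":[0,0,0]},{"dp":[0,0,0],"angular":[0,0,0]},{"dp":[0,0,0],"angular":[0,0,0]},{"dp":[0,0,0],"angular":[0,0,0]},{"dp":[0,0,0],"angular":[0,0,0]}]'
python3 -m crank '[{"dp":[0,0,0.2],"angular":[0,0,0]},{"dp":[0,0,0.5],"angular":[0,0,0]},{"dp":[0,0,0.6],"angular":[0,0,0]},{"dp":[0,0,0.6],"angular":[0,0,0]},{"dp":[0,0,0.4],"angular":[0,0,0]},{"dp":[0,0,0.2],"angular":[0,0,0]},{"dp":[0,0,0],"angular":[0,0,0]}]'
```

```text
t: 11.95
tcp_pos: [0.5171, 0.3345, 0.1805]
tool_rot: [0.814, 0.581, 0.0, 0.0]
force: [0.1, -1.3, -2.1]
finger_gap: 0.694
gripper_force: 43.4
t: 12.65
tcp_pos: [0.517, 0.3345, 0.1805]
tool_rot: [0.814, 0.581, 0.0, -0.0]
force: [-0.2, -0.9, -1.6]
finger_gap: 0.688
gripper_force: 43.4
t: 13.35
tcp_pos: [0.5174, 0.3346, 0.2565]
tool_rot: [0.814, 0.581, 0.001, 0.0]
force: [-0.7, -0.2, -1.8]
finger_gap: 0.691
gripper_force: 43.4
```

```bash
python3 -m crank '[{"dp":[0.055,-0.3,0],"angular":[0,0,0.925]},{"dp":[0.092,-0.5,0],"angular":[0,0,0.925]},{"dp":[0.138,-0.75,0],"angular":[0,0,0.925]},{"dp":[0.138,-0.75,0],"angular":[0,0,0.925]},{"dp":[0.138,-0.75,0],"angular":[0,0,0.925]},{"dp":[0.138,-0.75,0],"angular":[0,0,0.925]},{"dp":[0.138,-0.75,0],"angular":[0,0,0.925]},{"dp":[0.138,-0.75,0],"angular":[0,0,0.925]},{"dp":[0.138,-0.75,0],"angular":[0,0,0.925]},{"dp":[0.138,-0.75,0],"angular":[0,0,0.925]},{"dp":[0.138,-0.75,0],"angular":[0,0,0.925]},{"dp":[0.138,-0.75,0],"angular":[0,0,0.925]},{"dp":[0.138,-0.75,0],"angular":[0,0,0.925]},{"dp":[0.138,-0.75,0],"angular":[0,0,0.925]},{"dp":[0.138,-0.75,0],"angular":[0,0,0.925]},{"dp":[0.138,-0.75,0],"angular":[0,0,0.925]},{"dp":[0.138,-0.75,0],"angular":[0,0,0.925]},{"dp":[0.092,-0.5,0],"angular":[0,0,0.925]},{"dp":[0.055,-0.3,0],"angular":[0,0,0.925]},{"dp":[0.03,-0.17,0],"angular":[0,0,0.925]}]'
python3 -m crank '[{"dp":[0,0,-0.3],"angular":[0,0,0]},{"dp":[0,0,-0.6],"angular":[0,0,0]},{"dp":[0,0,-0.7],"angular":[0,0,0]},{"dp":[0,0,-0.7],"angular":[0,0,0]},{"dp":[0,0,-0.7],"angular":[0,0,0]},{"dp":[0,0,-0.5],"angular":[0,0,0]},{"dp":[0,0,-0.3],"angular":[0,0,0]},{"dp":[0,0,-0.1],"angular":[0,0,0]},{"dp":[0,0,0],"angular":[0,0,0]},{"dp":[0,0,0],"angular":[0,0,0]}]'
python3 look.py t .14
```

```text
t: 15.35
tcp_pos: [0.5884, -0.057, 0.2544]
tool_rot: [0.71, 0.705, -0.001, -0.001]
force: [-0.1, 0.7, 0.2]
finger_gap: 0.691
gripper_force: 43.4
t: 16.35
tcp_pos: [0.5894, -0.0561, 0.1392]
tool_rot: [0.71, 0.705, 0.0, 0.001]
force: [0.3, -0.5, -2.0]
finger_gap: 0.691
gripper_force: 43.4
16.35 [ 0.5894 -0.0561  0.1392] xang 89.61 z [ 1.4e-03 -4.0e-04 -1.0e+00]
top [376.1 631.5] [113.1 115. ] -44.4 (9, 240, 40, 40)
top [576.  -21.4] [32.9 33.2] -0.2 (243, 186, 12, 12)
top [358.4 710.3] [61.9  8.9] 2.0 (0, 256, 4, 22)
top [ 572.4 -102. ] [14.9 27. ] -0.4 (273, 188, 6, 10)
side [588.2 -41.7] [97.9 65.6] 89.3 (235, 201, 25, 27)
side [435.5 539.1] [87.3 20.2] 28.9 (148, 409, 43, 11)
side [958.8 549.5] [0. 0.] 0.0 (0, 312, 1, 1)
side [898.8 575.9] [0. 0.] 0.0 (7, 331, 1, 1)
```

View pics/t.png

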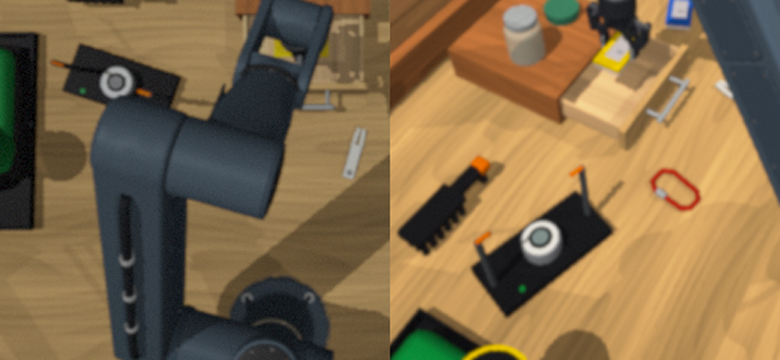

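```bash
python3 -m crank '[{"dp":[0,0,-0.3],"angular":[0,0,0]},{"dp":[0,0,-0.4],"angular":[0,0,0]},{"dp":[0,0,-0.4],"angular":[0,0,0]},{"dp":[0,0,-0.4],"angular":[0,0,0]},{"dp":[0,0,-0.4],"angular":[0,0,0]},{"dp":[0,0,-0.4],"angular":[0,0,0]},{"dp":[0,0,-0.3],"angular":[0,0,0]},{"dp":[0,0,-0.2],"angular":[0,0,0]},{"dp":[0,0,-0.15],"angular":[0,0,0]},{"dp":[0,0,-0.1],"angular":[0,0,0]},{"dp":[0,0,-0.05],"angular":[0,0,0]},{"dp":[0,0,0],"angular":[0,0,0]},{"dp":[0,0,0],"angular":[0,0,0]},{"dp":[0,0,0],"angular":[0,0,0]}]'
python3 -m crank '[{"dp":[0,0,-0.02],"angular":[0,0,0]},{"dp":[0,0,-0.02],"angular":[0,0,0]},{"dp":[0,0,0],"angular":[0,0,0]},{"dp":[0,0,0],"angular":[0,0,0]}]'
```

```text
t: 17.85
tcp_pos: [0.5891, -0.0562, 0.0459]
tool_rot: [0.71, 0.705, 0.0, 0.0]
force: [0.1, 0.5, -1.2]
finger_gap: 0.688
gripper_force: 43.4
t: 18.25
tcp_pos: [0.5888, -0.0561, 0.0443]
tool_rot: [0.71, 0.705, -0.0, -0.0]
force: [-0.4, -0.9, -1.0]
finger_gap: 0.69
gripper_force: 43.4
```

```bash
python3 -m crank '[{"dp":[0,0,-0.02],"angular":[0,0,0]},{"dp":[0,0,-0.02],"angular":[0,0,0]},{"dp":[0,0,-0.01],"angular":[0,0,0]},{"dp":[0,0,0],"angular":[0,0,0]},{"dp":[0,0,0],"angular":[0,0,0]},{"dp":[0,0,0],"angular":[0,0,0]}]'
```

```text
t: 18.85
tcp_pos: [0.5889, -0.0561, 0.0431]
tool_rot: [0.71, 0.705, 0.0, 0.0]
force: [-0.9, 0.2, 2.9]
finger_gap: 0.69
gripper_force: 43.8
```

```bash
python3 -m crank '[{"dp":[0,0,0],"angular":[0,0,0]},{"dp":[0,0,0],"angular":[0,0,0]},{"dp":[0,0,0],"angular":[0,0,0]},{"dp":[0,0,0],"angular":[0,0,0]},{"dp":[0,0,0],"angular":[0,0,0]},{"dp":[0,0,0],"angular":[0,0,0]},{"dp":[0,0,0.1],"angular":[0,0,0]},{"dp":[0,0,0.2],"angular":[0,0,0]},{"dp":[0,0,0.4],"angular":[0,0,0]},{"dp":[0,0,0.6],"angular":[0,0,0]},{"dp":[0,0,0.7],"angular":[0,0,0]},{"dp":[0,0,0.7],"angular":[0,0,0]},{"dp":[0,0,0.7],"angular":[0,0,0]},{"dp":[0,0,0.5],"angular":[0,0,0]},{"dp":[0,0,0.3],"angular":[0,0,0]},{"dp":[0,0,0],"angular":[0,0,0]}]' 0.1
python3 -m crank '[{"dp":[-0.3,0,0],"angular":[0,0,0]},{"dp":[-0.5,0,0],"angular":[0,0,0]},{"dp":[-0.6,0,0],"angular":[0,0,0]},{"dp":[-0.6,0,0],"angular":[0,0,0]},{"dp":[-0.6,0,0],"angular":[0,0,0]},{"dp":[-0.6,0,0],"angular":[0,0,0]},{"dp":[-0.6,0,0],"angular":[0,0,0]},{"dp":[-0.6,0,0],"angular":[0,0,0]},{"dp":[-0.6,0,0],"angular":[0,0,0]},{"dp":[-0.5,0,0],"angular":[0,0,0]},{"dp":[-0.3,0,0],"angular":[0,0,0]},{"dp":[-0.2,0,0],"angular":[0,0,0]},{"dp":[0,0,0],"angular":[0,0,0]},{"dp":[0,0,0],"angular":[0,0,0]}]' 1 40
python3 look.py r .042
python3 - <<'E'
from h import *
for n in("top","side"):
    s=dict(np.load(f"{n}_r.npz"));z=world(s)[...,2]
    m=(z>.060)&(z<.079);m[:,:205]=0;m[:,320:]=0;m[:180]=0;print(n,rect(s,m,.073,2))
E
```

```text
t: 20.45
tcp_pos: [0.5904, -0.0565, 0.1712]
tool_rot: [0.71, 0.705, 0.001, 0.002]
force: [1.1, 0.1, -1.5]
finger_gap: 0.898
gripper_force: 0.0
t: 21.85
tcp_pos: [0.4095, -0.0563, 0.1688]
tool_rot: [0.71, 0.705, 0.0, 0.0]
force: [-0.3, -0.6, 0.8]
finger_gap: -0.001
gripper_force: 0.0
21.85 [ 0.4095 -0.0563  0.1688] xang 89.6 z [ 9.e-04 -3.e-04 -1.e+00]
top [375.1 678.1] [120.1 122.1] -44.4 (9, 240, 40, 40)
top [587.1 -58.1] [108.   60.6] 89.6 (245, 182, 35, 20)
top [354.6 761.7] [62.6  9.5] 2.0 (0, 257, 4, 21)
side [588.5 -52.3] [115.1  65.6] 89.4 (237, 219, 34, 30)
side [472.4 520.1] [96.3 22.3] 28.9 (148, 409, 43, 11)
side [1047.1  533.7] [0. 0.] 0.0 (0, 313, 1, 1)
side [983.7 560.7] [0. 0.] 0.0 (7, 331, 1, 1)
top [(array([536.6, -57.6]), array([269.9,  77.9]), 89.6, (218, 194, 88, 26)), (array([ 63.2, -21.2]), array([79.7, 15.2]), 78.6, (237, 359, 27, 8))]
side [(array([586.4, -38.1]), array([264.4, 184.5]), 89.8, (205, 211, 91, 59)), (array([ 591.5, -173.3]), array([ 35.2, 136.3]), -4.3, (252, 192, 38, 20))]
```

View pics/r.png

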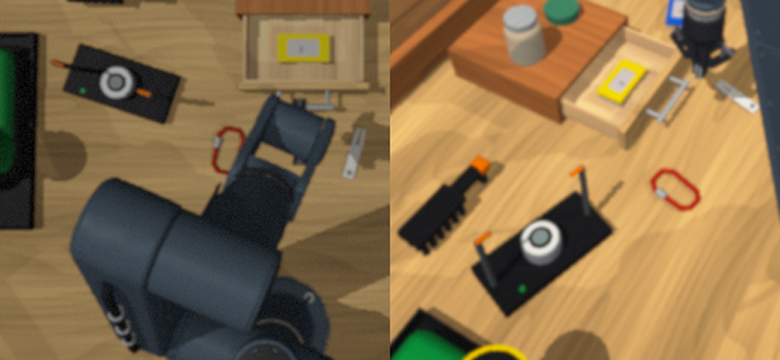

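```bash
python3 -m crank '[{"dp":[0,0,-0.3],"angular":[0,0,0]},{"dp":[0,0,-0.6],"angular":[0,0,0]},{"dp":[0,0,-0.7],"angular":[0,0,0]},{"dp":[0,0,-0.7],"angular":[0,0,0]},{"dp":[0,0,-0.7],"angular":[0,0,0]},{"dp":[0,0,-0.6],"angular":[0,0,0]},{"dp":[0,0,-0.35],"angular":[0,0,0]},{"dp":[0,0,-0.15],"angular":[0,0,0]},{"dp":[0,0,0],"angular":[0,0,0]},{"dp":[0.3,0,0],"angular":[0,0,0]},{"dp":[0.3,0,0],"angular":[0,0,0]},{"dp":[0.2,0,0],"angular":[0,0,0]},{"dp":[0.15,0,0],"angular":[0,0,0]},{"dp":[0.15,0,0],"angular":[0,0,0]},{"dp":[0.15,0,0],"angular":[0,0,0]},{"dp":[0.15,0,0],"angular":[0,0,0]},{"dp":[0.15,0,0],"angular":[0,0,0]},{"dp":[0.15,0,0],"angular":[0,0,0]},{"dp":[0.15,0,0],"angular":[0,0,0]},{"dp":[0.15,0,0],"angular":[0,0,0]}]'
```

```text
t: 23.95
tcp_pos: [0.469, -0.056, 0.0458]
tool_rot: [0.71, 0.705, -0.0, -0.0]
force: [-1.5, 0.5, 1.4]
finger_gap: -0.003
gripper_force: 0.6
```

```bash
python3 -m crank '[{"dp":[0.2,0,0],"angular":[0,0,0]},{"dp":[0.2,0,0],"angular":[0,0,0]},{"dp":[0.2,0,0],"angular":[0,0,0]},{"dp":[0.2,0,0],"angular":[0,0,0]},{"dp":[0.2,0,0],"angular":[0,0,0]},{"dp":[0.2,0,0],"angular":[0,0,0]},{"dp":[0.2,0,0],"angular":[0,0,0]},{"dp":[0.2,0,0],"angular":[0,0,0]},{"dp":[0.2,0,0],"angular":[0,0,0]},{"dp":[0.2,0,0],"angular":[0,0,0]},{"dp":[0.2,0,0],"angular":[0,0,0]},{"dp":[0.2,0,0],"angular":[0,0,0]},{"dp":[0.2,0,0],"angular":[0,0,0]},{"dp":[0.2,0,0],"angular":[0,0,0]},{"dp":[0.15,0,0],"angular":[0,0,0]},{"dp":[0.1,0,0],"angular":[0,0,0]},{"dp":[0.1,0,0],"angular":[0,0,0]}]'
python3 -m crank '[{"dp":[0.05,0,0],"angular":[0,0,0]},{"dp":[0.05,0,0],"angular":[0,0,0]},{"dp":[0.05,0,0],"angular":[0,0,0]},{"dp":[0.05,0,0],"angular":[0,0,0]},{"dp":[0.05,0,0],"angular":[0,0,0]}]'
python3 look.py p .073
python3 - <<'E'
from h import *
s=dict(np.load("side_p.npz"));W=world(s);print(s["image"].shape)
m=(W[...,2]>.078)&(W[...,2]<.092);print(rect(s,m,.085,2))
E
```

```text
t: 25.65
tcp_pos: [0.5635, -0.0561, 0.0458]
tool_rot: [0.71, 0.705, -0.0, -0.0]
force: [-1.8, -1.1, 0.4]
finger_gap: 0.002
gripper_force: 0.6
t: 26.15
tcp_pos: [0.5708, -0.0561, 0.0458]
tool_rot: [0.71, 0.705, -0.0, -0.0]
force: [-1.5, -1.5, 0.1]
finger_gap: -0.001
gripper_force: 0.5
26.15 [ 0.5708 -0.0561  0.0458] xang 89.6 z [-2.e-04  0.e+00 -1.e+00]
top [375.4 663.4] [117.8 119.9] -44.4 (9, 241, 40, 39)
top [355.3 745.4] [61.4  9.3] 2.0 (0, 257, 4, 21)
side [460.7 526.1] [93.4 21.6] 28.9 (148, 409, 43, 11)
side [1018.4  539.3] [0. 0.] 0.0 (0, 313, 1, 1)
side [917.4 575.6] [0. 0.] 0.0 (14, 341, 1, 1)
side [908.4 573.8] [0. 0.] 0.0 (17, 342, 1, 1)
(420, 560, 3)
[(array([797.1, -55.2]), array([290.4, 286.2]), 0.2, (138, 164, 108, 83)), (array([997.1, -52.4]), array([  21.1, 1163.5]), -90.0, (8, 102, 235, 211))]
```

View pics/p.png

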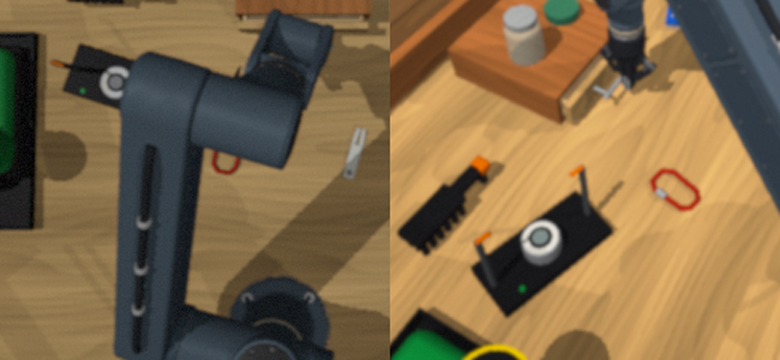

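Tray is nearly home with about 15–20 mm to go; push slowly, watching the force.

```bash
python3 -m crank '[{"dp":[0.08,0,0],"angular":[0,0,0]},{"dp":[0.08,0,0],"angular":[0,0,0]},{"dp":[0.08,0,0],"angular":[0,0,0]},{"dp":[0.08,0,0],"angular":[0,0,0]},{"dp":[0.05,0,0],"angular":[0,0,0]},{"dp":[0,0,0],"angular":[0,0,0]}]'
python3 -m crank '[{"dp":[0.04,0,0],"angular":[0,0,0]},{"dp":[0.04,0,0],"angular":[0,0,0]},{"dp":[0,0,0],"angular":[0,0,0]}]'
python3 -m crank '[{"dp":[0.04,0,0],"angular":[0,0,0]},{"dp":[0.04,0,0],"angular":[0,0,0]},{"dp":[0,0,0],"angular":[0,0,0]}]'
```

```text
t: 26.85
tcp_pos: [0.5825, -0.0561, 0.0458]
tool_rot: [0.71, 0.705, 0.0, 0.0]
force: [-0.0, -0.3, 0.1]
finger_gap: -0.003
gripper_force: 0.0
t: 27.15
tcp_pos: [0.5845, -0.0561, 0.0458]
tool_rot: [0.71, 0.705, 0.0, 0.0]
force: [-1.8, -1.1, -0.1]
finger_gap: 0.003
gripper_force: 0.2
t: 27.45
tcp_pos: [0.5863, -0.0561, 0.0458]
tool_rot: [0.71, 0.705, -0.0, -0.0]
force: [-1.8, -1.3, 1.5]
finger_gap: -0.0
gripper_force: 1.1
```

```bash
python3 -m crank '[{"dp":[0.04,0,0],"angular":[0,0,0]},{"dp":[0.04,0,0],"angular":[0,0,0]},{"dp":[0,0,0],"angular":[0,0,0]}]'
python3 -m crank '[{"dp":[0.04,0,0],"angular":[0,0,0]},{"dp":[0.04,0,0],"angular":[0,0,0]},{"dp":[0,0,0],"angular":[0,0,0]}]'
python3 -m crank '[{"dp":[0.04,0,0],"angular":[0,0,0]},{"dp":[0.04,0,0],"angular":[0,0,0]},{"dp":[0,0,0],"angular":[0,0,0]}]'
```

```text
t: 27.75
tcp_pos: [0.5865, -0.056, 0.0458]
tool_rot: [0.709, 0.705, -0.002, -0.002]
force: [-6.1, -2.5, 5.0]
finger_gap: -0.0
gripper_force: 3.5
t: 28.05
tcp_pos: [0.5866, -0.056, 0.0457]
tool_rot: [0.709, 0.705, -0.004, -0.004]
force: [-11.2, -3.4, 7.6]
finger_gap: 0.001
gripper_force: 5.7
t: 28.35
tcp_pos: [0.5867, -0.056, 0.0457]
tool_rot: [0.709, 0.705, -0.005, -0.006]
force: [-15.1, -5.2, 12.0]
finger_gap: 0.005
gripper_force: 7.9
```

```bash
python3 -m crank '[{"dp":[-0.1,0,0],"angular":[0,0,0]},{"dp":[-0.1,0,0],"angular":[0,0,0]},{"dp":[-0.2,0,0],"angular":[0,0,0]},{"dp":[-0.4,0,0],"angular":[0,0,0]},{"dp":[-0.4,0,0],"angular":[0,0,0]},{"dp":[-0.5,0,0],"angular":[0,0,0]},{"dp":[-0.5,0,0],"angular":[0,0,0]},{"dp":[-0.5,0,0],"angular":[0,0,0]},{"dp":[-0.2,0,0.2],"angular":[0,0,0]},{"dp":[0,0,0.5],"angular":[0,0,0]},{"dp":[0,0,0.7],"angular":[0,0,0]},{"dp":[0,0,0.7],"angular":[0,0,0]},{"dp":[0,0,0.7],"angular":[0,0,0]},{"dp":[0,0,0.5],"angular":[0,0,0]},{"dp":[0,0,0.2],"angular":[0,0,0]},{"dp":[0,0,0],"angular":[0,0,0]},{"dp":[0,0,0],"angular":[0,0,0]},{"dp":[0,0,0],"angular":[0,0,0]}]'
python3 look.py e .073
python3 - <<'E'
from h import *
s=dict(np.load("top_e.npz"));W=world(s)
for c in(225,300): print(c,(W[160:182,c]*1000).round().astype(int)[:,[0,2]].tolist())
print(rect(s,hsv(s,(105,150,80),(125,255,255)),.02,1))
E
```

```text
t: 30.15
tcp_pos: [0.5065, -0.056, 0.15]
tool_rot: [0.71, 0.705, -0.0, -0.001]
force: [0.3, -0.5, -0.3]
finger_gap: -0.002
gripper_force: 0.0
30.15 [ 0.5065 -0.056   0.15  ] xang 89.6 z [-1.4e-03  5.0e-04 -1.0e+00]
top [375.4 663.4] [117.8 119.9] -44.4 (9, 240, 40, 40)
top [356.9 745.5] [64.5  9.3] 2.0 (0, 256, 4, 22)
side [460.7 526.1] [93.4 21.6] 28.9 (148, 409, 43, 11)
side [1018.4  539.3] [0. 0.] 0.0 (0, 313, 1, 1)
side [956.8 565.5] [0. 0.] 0.0 (7, 331, 1, 1)
side [917.4 575.6] [0. 0.] 0.0 (14, 341, 1, 1)
225 [[682, 81], [678, 86], [674, 90], [672, 85], [669, 84], [667, 78], [664, 78], [659, 89], [656, 89], [654, 78], [654, 62], [649, 73], [646, 71], [642, 73], [639, 76], [639, 53], [639, 30], [640, 4], [637, 1], [634, -5], [630, 3], [627, 1]]
300 [[679, 88], [677, 83], [675, 78], [670, 88], [667, 84], [664, 86], [662, 80], [658, 80], [655, 81], [654, 68], [651, 70], [647, 74], [644, 74], [641, 74], [638, 72], [638, 49], [638, 24], [639, -1], [634, 5], [633, -7], [628, 1], [625, 0]]
[(array([ 593.2, -341.3]), array([ 54.4, 104.7]), -68.6, (333, 177, 36, 27))]
```

View pics/e.png

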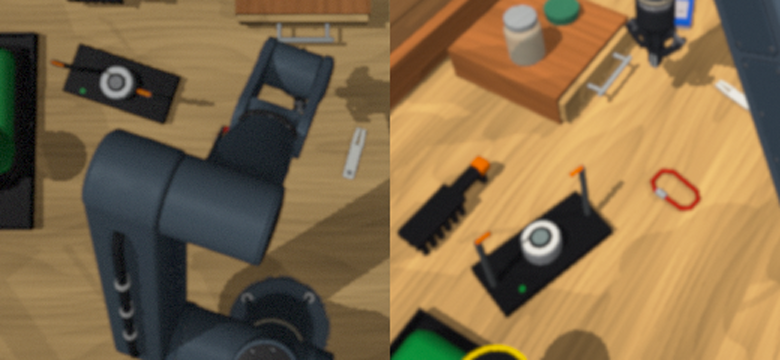

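```bash
python3 -c "
from station import order
print(order.sign_off())"
```

```text
the job is handed in; nothing more can be done
None
```

I held the yellow-lidded dish level between the pointers for about 2.5 s, then set it down flat and lid up in the tray. I pushed the tray against its stop and handed the job in with the robot clear at about 30 s. I kept clear of everything else and the last view shows nothing out of place, though the arm hid part of the bench, and the result has not been reported back.

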